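Hook and snap a one-way tube block into the dry bath

ROBOT

A 6-joint arm with a two-finger parallel gripper is mounted at the origin on a cart in front of the work surface, level with it; the furniture and walls round the work are solid. World frame = base frame: x ahead of the robot, y to its left, z up, the work surface at z = 0. Lengths are in m, angles in rad, forces in N, time in s.
With the tool pointing down it reaches from about 0.25 to 0.8 m from the base axis. Payload 8.5 kg.
Tool frame: the origin (TCP) lies midway between the tips of the shut fingers; the grasp point (between the pads) lies 19 mm behind it; x points along the fingers, y is the direction in which the jaws open and shut, and the axes are right-handed (so a half turn about x gives the same grasp; the last joint's range is limited). The gripper opens to 85 mm and grips with 20 to 120 N. Pads are 22 mm wide; open, the fingers measure 114 mm over their backs; the gripper's body (76 mm by 85 mm) begins 54 mm behind the grasp point. The pads swing forward as they close: fully open they stand 13 mm farther back than shut.
Start: joints at [-1.111, 0.238, -0.013, 1.319, 0, 1.571], TCP at [0.233, -0.47, 0.231] pointing down, gripper open.
Joint ranges: [-2.66, 2.66], [-1.03, 1.9], [-1.14, 1.46], [-1.82, 2.27], [-1.45, 1.34], [-3.14, 3.14]. Speed limits (rad/s): [2.22, 2.22, 2.79, 3.14, 3.14, 3.14].

INTERFACE

Orientations are given as a unit quaternion [w, x, y, z].
In Python, from station import * gives the robot as it stands. Calls block until the motion is done:
- movep(position, orientation): joint-space move of the TCP to a pose.
- movel(position, rotation=None, v=0.15, stop_force=None): straight line of the TCP; rotation=None keeps the orientation; v is the mean speed in m/s. With stop_force (N) it stops when the force on the tool has changed by that much, and returns True; else False.
- set_joints(angles): joint-space move.
- open_gripper() and gripper_close(effort=None): open the fingers fully, or close them until they stop; effort is the grip in N (None keeps the last).
- sleep(seconds).
- ik(position, orientation): joint angles nearest the present ones, or None.
- snapshot(name): name is "side" or "top" or "wrist"; returns the picture (400x640x3 uint8, red, green, blue); there is no depth.
- camera_params(name): a dict with "fx", "fy", "cx", "cy" (pixels), "world_from_camera" (4x4, takes a point from camera to world coordinates). Camera axes: x right, y down, z forward; pixel columns grow to the right and rows downward; lengths in m; the calibration is good to about 2 mm. A picture is of the moment at which its call begins: read the wrist's pose just before it. camera_params takes no time and is no camera call; for the wrist camera it gives the pose at the moment of the call.
A pose or a line that the arm cannot do raises Unreachable and nothing moves.
- sign_off(): hands the job in, once; it reports no verdict.
Trained networks look in the newest picture that a camera, given by its name, has taken for a name from the list of things; names that differ only in an ending like _2 or _b are one class to them, and where a whole thing is asked for, a point or a joint stands for the part that bears it (a point fixed in the world has none). Each returns a list of dicts, best first, with "confidence" (0 to 1); they miss things now and then, are a little off and sometimes report something else, mostly with a low value. They report only what shows in the picture. A call takes as long as a camera call. They do not tell look-alikes from the thing itself.
- outline_of(thing, camera): "mask" (400x640 bool, what is visible of it) and "xy" ([column, row] in pixels, amid what is visible of it).
Readings, each from a call of its own:
- current_time_s(): time.
- current_joint_pos(): joint angles.
- current_joint_vel(): joint speeds.
- current_tau(): joint torques, N m.
- current_eef_pos(): TCP position.
- current_ee_rot(): TCP orientation.
- current_force(): force on the tool from outside, world axes, zero at the start.
- current_torque(): the same for the moment, N m.
- current_grip_width(): finger opening in m.
Only numpy, scipy, OpenCV 4.12 (cv2) and the standard library are available. Lean on these libraries where they do the work, as an engineer would, in place of code of your own. Each camera call takes 0.05 s, during which the arm holds its last target. There are 200 camera calls.

TASK

Put the loose aluminium tube block into the pocket of the dry bath, turned so that its notched corner fits round the pocket's corner post. It only goes in tilted, with the tongue under the orange lip first: then swing the other end down and press until the block lies flat on the pocket floor and the sprung orange latch has snapped back fully over its foot. Let go of it, and leave the other things on the bench where they are.

Things in the scene. Friction and masses are not known exactly. Their poses are not given: they have to be found in the camera images.
- tube_block: Loose aluminium tube block with dark wells in its top, 0.2 to 0.45 kg. Origin: centre of the underside of its main body, z up. Main body x -45..45, y -30..30, z 0..24 mm, with one corner cut away (see notch), a tongue at the +x end, a foot at the -x end and an orange grip fin on top. At the start it lies flat on the worktop at any yaw.
- fin (a point): Middle of the upright orange grip fin on the block: 12 mm thick (block x -6..6), 44 mm long (y -22..22), from the block's top at z 24 up to z 50 mm. Pinch it across its thickness from above. This point: block frame 0, 0, 37 mm.
- notch (a point): Middle of the square corner notch of the block, cut through its full height: block x 25..45, y 10..30 mm.
- tongue (a point): Middle of the end of the tongue that sticks out at the bottom of the block's +x end: block x 45..55, y -24..0, z 0..6 mm. This point: 55, -12, 3 mm.
- foot (a point): Middle of the end of the foot that sticks out at the bottom of the block's -x end: block x -50..-45, y -15..15, z 0..8 mm. This point: -50, 0, 4 mm. The latch closes over it.
- press_pad (a point): Middle of the flat orange patch (20 x 22 mm) on the top face of the tube block between the fin and the latch end (block frame -30, 0, 24 mm): a good place to push down on.
- dry_bath: White dry-bath base, fixed to the bench, 160 (x) x 132 (y) mm, pocket in its top. Origin on the worktop right under the pocket centre; x points from the latch end to the lip end of the pocket. The control panel lies at +y, 36 mm high.
- pocket (a point): Centre of the pocket floor, 30 mm above the worktop, axes as dry_bath. A seated block has its origin here (play 1 to 1.5 mm each way) and the same axes. In this frame: pocket x -46..46, y -31.5..31.5 mm, walls 14 mm high; recess for the foot at the -x end to x -52, y -17..17. The latch is the only thing near it over 16 mm high.
- corner_post (a point): Middle of the top of the square post that fills the pocket's +x +y corner (pocket x 26.5..46, y 11.5..31.5, z 0..14 mm); the block's notch goes round it.
- lip (a point): Lower inner edge of the orange lip, pocket frame 46, -12, 10 mm. The lip (z 10..14) roofs the window for the tongue in the +x wall: x 46..57.5, y -25.5..1.5, z 0..10 mm. Straight down, the tongue would strike the lip; with the block's +x end lowered by about 15 degrees the tongue slides in under it in +x, and then the block swings down about it.
- latch (a joint): Orange sprung latch bolt at the -x end of the pocket, slides away from the pocket: 0 = closed (rest), up to 0.009 m pushed back; spring 1.4 N at 0, 350 N/m more. A steep ramp on its 22 mm wide nose (z 11 to 20 mm over the pocket floor) lets a foot pressed down drive it back (some 5 to 15 N on the press pad); then it snaps out above the foot.
- latch_nose (a point): Tip of the latch nose, pocket frame -47, 0, 10.3 mm when closed; its flat underside is 9.2 mm above the pocket floor, 1.2 mm over a seated foot.
- kit_box: Small white carton, 66x90x45 mm, bystander. Origin: centre of underside.
- tape_roll: Roll of tape lying flat, 74 mm across, 18 mm high, bystander. Origin: centre of underside.
- dye_bottle: White bottle with yellow cap, 42 mm across, 84 mm high, bystander. Origin: centre of underside.
- amber_bottle: Brown bottle with black cap, 48 mm across, 96 mm high, bystander. Origin: centre of underside.
- mini_rotor: Black centrifuge rotor, 92 mm across, 39 mm high, bystander. Origin: centre of underside.
- bench_timer: White timer lying flat, 66x66x19 mm, bystander. Origin: centre of underside.
Mind the look-alikes: they are no part of the job. Leave any blue look-alike of the tube_block alone.

How it is judged:
By the outcome, as a careful person would: the job done as asked, in the order asked, and still so for the second after the job is handed in, with the robot touching nothing.
It also fails if it takes over 51 s, if anything falls off the work surface, if the arm or the gripper's body presses on something with over 40 N, if the wrist force passes 120 N, or if a joint passes its speed limit or range.

## Working session

There is one attempt and no reset: what is moved stays moved. The work goes in short steps, each a Python script; the robot and the scene stay as the last script left them, time stands still between calls to the robot, and variables do not carry over. Pictures are saved under pics/ and viewed, about 8 in all and at most 12, crops included, and the job is handed in when it is done.

```bash
mkdir -p pics; ls; python3 - <<'E'
from station import *
import cv2,numpy as np
a=snapshot("top");b=snapshot("side")
cv2.imwrite("pics/top.png",a[:,:,::-1]);cv2.imwrite("pics/side.png",b[:,:,::-1])
for c in("top","side","wrist"):
    p=camera_params(c);print(c,p["fx"],p["cx"],p["cy"],np.round(p["world_from_camera"],3).tolist())
for t in("tube_block","dry_bath","latch","press_pad","notch","corner_post","fin"):
    for c in("top","side"):
        print(t,c,[(round(d["confidence"],2),np.round(d["xy"]).tolist(),int(d["mask"].sum())) for d in outline_of(t,c)][:4])
print(current_time_s(),current_ee_rot())
E
```

```text
pics
top 399.5958778506582 321.48812800424315 197.97730941044614 [[0.004, -0.984, 0.177, 0.342], [-1.0, -0.006, -0.007, 0.093], [0.008, -0.177, -0.984, 1.236], [0.0, 0.0, 0.0, 1.0]]
side 376.7856057706748 315.78772105896417 202.50989882532062 [[-0.85, -0.18, 0.495, -0.161], [-0.526, 0.339, -0.78, 1.188], [-0.027, -0.923, -0.383, 0.601], [0.0, 0.0, 0.0, 1.0]]
wrist 324.85589395359176 322.2152496502828 203.20202007220712 [[0.443, -0.857, -0.261, 0.301], [-0.896, -0.425, -0.128, -0.437], [-0.001, 0.291, -0.957, 0.374], [0.0, 0.0, 0.0, 1.0]]
tube_block top [(0.91, [445.0, 219.0], 584), (0.58, [457.0, 257.0], 604)]
tube_block side [(0.74, [398.0, 189.0], 218), (0.62, [367.0, 184.0], 152), (0.5, [305.0, 185.0], 230)]
dry_bath top []
dry_bath side [(0.96, [326.0, 214.0], 880), (0.42, [223.0, 242.0], 324)]
latch top [(0.44, [327.0, 199.0], 56)]
latch side []
press_pad top [(0.6, [457.0, 259.0], 658)]
press_pad side [(0.66, [371.0, 184.0], 203), (0.65, [396.0, 187.0], 183)]
notch top [(0.74, [456.0, 261.0], 596), (0.56, [444.0, 218.0], 573)]
notch side [(0.63, [395.0, 187.0], 193), (0.52, [368.0, 184.0], 182)]
corner_post top [(0.88, [329.0, 214.0], 2145), (0.71, [202.0, 170.0], 244)]
corner_post side [(0.75, [325.0, 213.0], 918)]
fin top [(0.65, [456.0, 261.0], 631), (0.62, [445.0, 218.0], 604)]
fin side [(0.64, [368.0, 185.0], 175), (0.5, [396.0, 186.0], 222)]
0.8 [ 0.16111811  0.68850489  0.16114626 -0.68850117]
```

```bash
python3 - <<'E'
import cv2
a=cv2.imread("pics/top.png")
cv2.imwrite("pics/topc.png",cv2.resize(a[120:320,180:510],(792,480),interpolation=cv2.INTER_CUBIC))
b=cv2.imread("pics/side.png")
cv2.imwrite("pics/sidec.png",cv2.resize(b[120:320,180:510],(792,480),interpolation=cv2.INTER_CUBIC))
E
```

```text
(no output)
```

View pics/topc.png

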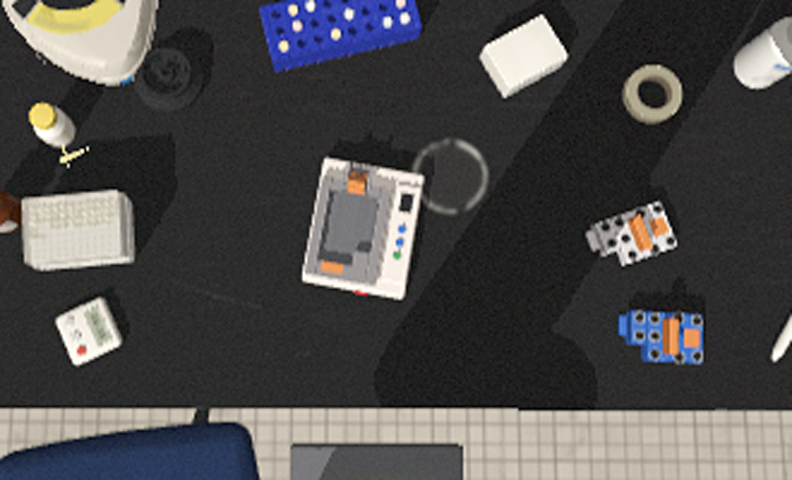

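View pics/side.png

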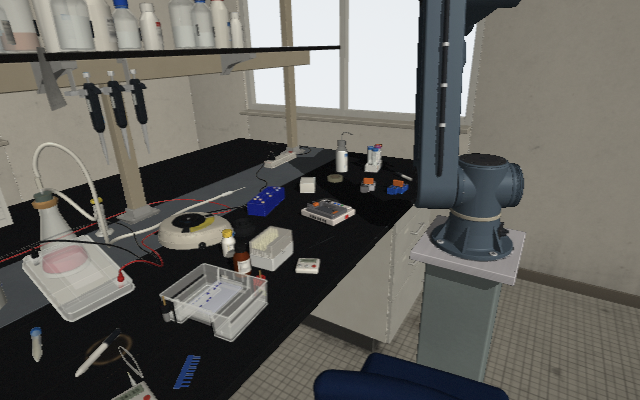

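Candidates for the tube_block in the top image are the silver block at (444,218) and the blue look-alike at (457,260). I choose the silver one. Its tongue points left (+y world), and the notch is at lower left. The bath is at (332,215), with its latch at the top (far) end, its lip at the near end and its panel on the right.

```bash
cat > h.py <<'E'
from station import *
import numpy as np, cv2
from scipy.spatial.transform import Rotation as Rn
def px2w(P,uv,z):
    T=P["world_from_camera"]; T=np.array(T)
    d=T[:3,:3]@np.array([(uv[0]-P["cx"])/P["fx"],(uv[1]-P["cy"])/P["fy"],1])
    return T[:3,3]+d*(z-T[2,3])/d[2]
def w2px(P,X):
    T=np.array(P["world_from_camera"]); c=(np.atleast_2d(X)-T[:3,3])@T[:3,:3]
    return np.c_[c[:,0]/c[:,2]*P["fx"]+P["cx"],c[:,1]/c[:,2]*P["fy"]+P["cy"]]
def quat(yaw,sgn=1,tilt=0):
    """tool down, tool y along sgn*(object x); tilt lowers the object's +x end"""
    B=(Rn.from_euler('z',yaw)*Rn.from_euler('y',tilt)).as_matrix()
    x=-B[:,2]; y=sgn*B[:,0]
    q=Rn.from_matrix(np.c_[x,y,np.cross(x,y)]).as_quat()
    return [q[3],q[0],q[1],q[2]]
E
python3 - <<'E'
from h import *
P=camera_params("top")
f=lambda x,y:(180+x/2.4,120+y/2.4)
t=px2w(P,f(590,241),.003);r=px2w(P,f(668,228),.024)
c=px2w(P,f(641,233),.045);print("block",c,"yaw",np.arctan2(*(t-r)[1::-1]))
la=px2w(P,f(357,180),.045);li=px2w(P,f(331,267),.043);e=[px2w(P,f(*q),.036) for q in((326,158),(424,175),(404,299),(304,281))]
print("bath",np.mean(e,0),[x.round(3) for x in e])
yb=np.arctan2(*(e[3]-e[0])[1::-1]);print("latch",la,"lip",li,"yaw",yb,np.arctan2(*(e[2]-e[1])[1::-1]))
y0=np.arctan2(*(t-r)[1::-1])
print("q0",Rn.from_quat(np.roll(current_ee_rot(),-1)).as_matrix().round(2).tolist())
for s in(1,-1):
    for p,y in((c,y0),(np.mean(e,0),yb)):
        for tl in (0,.3):
            j=ik([p[0],p[1],.15],quat(y,s,tl));print(s,tl,None if j is None else np.round(j,2))
E
```

```text
block [ 0.49948208 -0.29383363  0.045     ] yaw 1.724022359613754
bath [0.50573422 0.05268195 0.036     ] [array([0.595, 0.102, 0.036]), array([ 0.574, -0.023,  0.036]), array([0.416, 0.004, 0.036]), array([0.438, 0.128, 0.036])]
latch [0.56501524 0.06253025 0.045     ] lip [0.45498383 0.09473256 0.043     ] yaw 2.975120026378476 2.9736663344925187
q0 [[-0.0, 0.44, -0.9], [0.0, -0.9, -0.44], [-1.0, -0.0, -0.0]]
1 0 [-0.53  0.37 -0.04  1.16  0.   -0.68]
1 0.3 [-0.4   0.26 -0.25  0.91 -0.25 -0.57]
1 0 [ 0.1   0.25 -0.21  1.11  0.   -1.3 ]
1 0.3 [ 0.16  0.06 -0.5   0.72 -0.1  -1.26]
-1 0 [-0.53  0.37 -0.04  1.16  0.    2.46]
-1 0.3 [-0.4   0.26 -0.25  0.91 -0.25  2.57]
-1 0 [ 0.1   0.25 -0.21  1.11  0.    1.84]
-1 0.3 [ 0.16  0.06 -0.5   0.72 -0.1   1.88]
```

```bash
python3 - <<'E'
from h import *
import pickle
S={}
for n,p,y in(("bath",(.500,.055,.15),2.974),("block",(.499,-.294,.14),1.724)):
    movep(list(p),quat(y,-1)); sleep(.2)
    S[n]=camera_params("wrist");a=snapshot("wrist");cv2.imwrite(f"pics/w_{n}.png",a[:,:,::-1])
    cv2.imwrite(f"pics/v_{n}.png",cv2.resize(a[:, 70:570][:,:,::-1],(800,640),interpolation=cv2.INTER_CUBIC)[20:620])
    print(n,current_time_s(),current_eef_pos(),np.round(np.array(S[n]["world_from_camera"])[:3,3],3))
pickle.dump(S,open("S.pkl","wb"))
E
```

```text
bath 3.1833 [0.50008843 0.05448607 0.15004683] [0.514 0.128 0.293]
block 4.75 [ 0.49943799 -0.2930885   0.14017481] [ 0.574 -0.281  0.283]
```

View pics/v_bath.png

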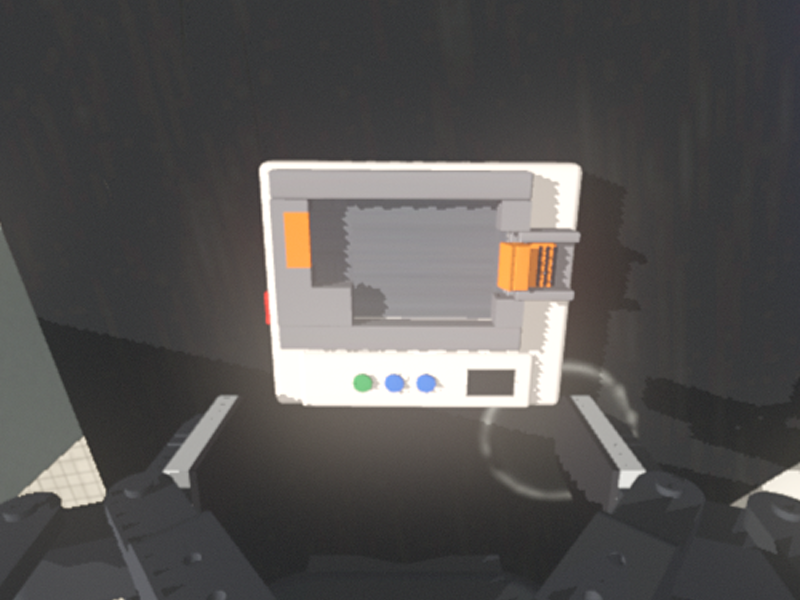

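View pics/v_block.png

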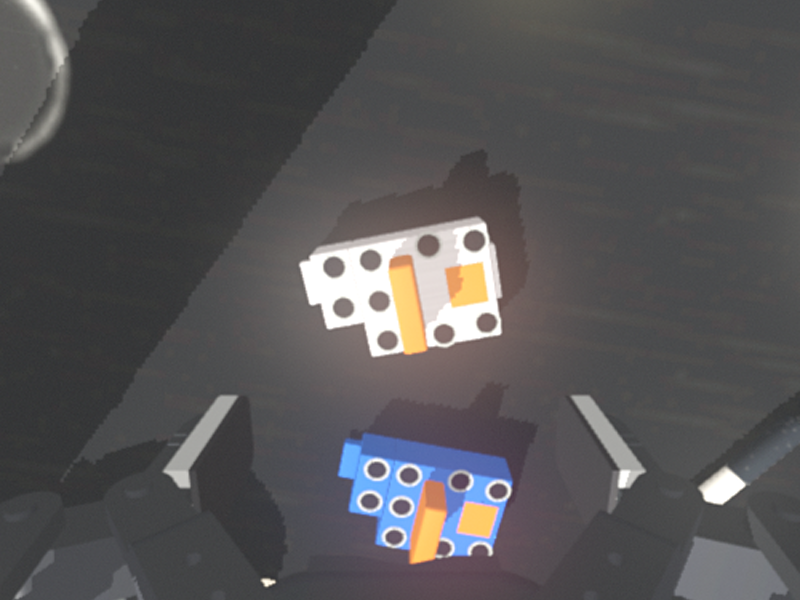

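The bath view has the pocket spanning u 309–500 and v 199–325, the lip at (297,240), the latch at (515,267) and the post corner at (352,287). In the block view, the silver block is at (405,290) with fin, pad and notch matching the description. The blue one is just below it at (430,500). Next I fit both poses and check them with overlays.

```bash
cat > fit.py <<'E'
from h import *
import pickle
from scipy.optimize import least_squares
S=pickle.load(open("S.pkl","rb"))
v=lambda q:np.array([(u/1.6+70,(w+20)/1.6) for u,w in q])
D={"bath":([(46,-31.5,44),(-46,-31.5,44),(26.5,11.5,44),(26.5,31.5,44),(57.5,-25.5,44),(46,-25.5,44),(46,1.5,44),(57.5,1.5,44)],
 [(309,199),(500,199),(352,287),(352,326),(284,212),(309,212),(310,268),(286,268)],[.5,.05,2.974]),
"block":([(25,10,24),(45,10,24),(25,30,24),(-45,30,24),(-20,-11,24),(-40,-11,24),(-40,11,24),(-20,11,24)],
 [(362,322),(330,329),(372,356),(500,333),(447,268),(484,263),(488,303),(454,308)],[.5,-.29,1.72])}
def pts(m,p):
    m=np.array(m)/1000.;return Rn.from_euler('z',p[2]).apply(m)+[p[0],p[1],0]
if __name__=="__main__":
    out=[]
    for n,(m,q,x0) in D.items():
        r=least_squares(lambda p:(w2px(S[n],pts(m,p))-v(q)).ravel(),x0,x_scale=[.01,.01,.1])
        print(n,r.x.round(4),"\n",r.fun.reshape(-1,2).round(1).tolist())
        im=cv2.imread(f"pics/w_{n}.png");z=4
        c=w2px(S[n],pts([(0,0,30 if n=="bath" else 20)],r.x))[0].astype(int);x,y=c-[50,60]
        big=cv2.resize(im[y:y+120,x-0:x+100],None,fx=z,fy=z,interpolation=cv2.INTER_CUBIC)
        if n=="bath": L=[[(46,-31.5,44),(-46,-31.5,44),(-46,31.5,44),(26.5,31.5,44),(26.5,11.5,44),(46,11.5,44)],[(46,-25.5,44),(57.5,-25.5,44),(57.5,1.5,44),(46,1.5,44)]]
        else: L=[[(45,-30,24),(45,10,24),(25,10,24),(25,30,24),(-45,30,24),(-45,-30,24)],[(-6,-22,50),(6,-22,50),(6,22,50),(-6,22,50)],[(-20,-11,24),(-40,-11,24),(-40,11,24),(-20,11,24)],[(45,-24,6),(55,-24,6),(55,0,6),(45,0,6)]]
        for l in L:
            cv2.polylines(big,[np.round((w2px(S[n],pts(l,r.x))-[x,y]+.5)*z).astype(int)],True,(0,255,0),1)
        out.append(big)
    cv2.imwrite("pics/fit.png",np.hstack(out))
E
python3 fit.py
```

```text
bath [0.5053 0.074  2.9716] 
 [[-1.2, 0.2], [1.4, 0.3], [-0.6, 0.3], [0.1, -0.3], [-0.3, 0.0], [-0.7, 0.1], [0.5, -0.2], [0.8, -0.2]]
block [ 0.502  -0.2949  1.8983] 
 [[2.4, -0.4], [-0.9, -1.0], [0.6, 0.0], [1.6, 1.3], [-1.6, 0.3], [-0.4, -0.7], [0.5, -0.2], [-2.1, 0.7]]
```

View pics/fit.png

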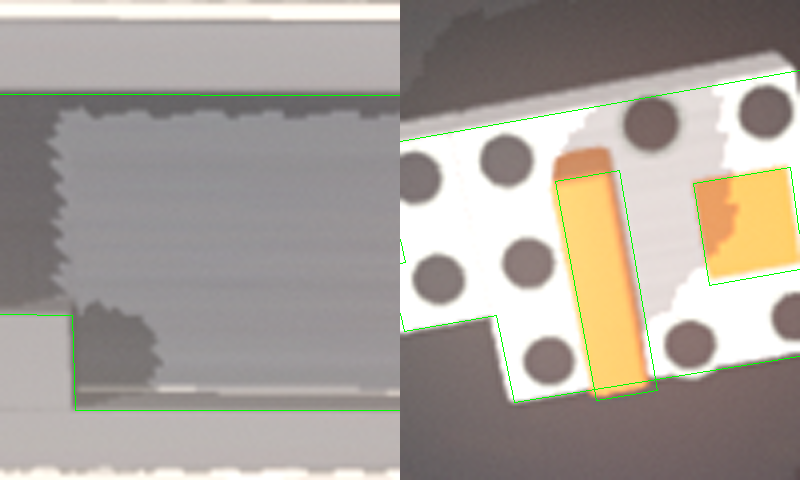

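Both fits agree to about 1 mm. Next: grasp, lift, hover tilted over the pocket and check.

```bash
cat >> h.py <<'E'
BATH=[.5053,.0740,2.9716]; H=.0265
def tcp(o,tilt,bath=BATH,dy=0,yaw=0):
    """o: block origin in pocket frame [mm]; returns TCP position and quaternion"""
    R=Rn.from_euler('z',bath[2]);o=np.array(o)/1000+[0,dy/1000,.03]
    p=R.apply(o+Rn.from_euler('y',tilt).apply([0,0,H]))+[bath[0],bath[1],0]
    return list(p),quat(bath[2]+yaw,-1,tilt)
def zo(t,e): return 55*np.sin(t)+e
E
python3 - <<'E'
from h import *
import pickle
q=quat(1.8983,-1);T=np.radians(17)
for a in [((-11,0,zo(T,40)),T),((-11,0,zo(T,1)),T),((0,0,zo(T,1)),T)]: print(ik(*tcp(*a)) is not None)
b=[.502,-.2949]
movep([*b,.075],q)
print(movel([*b,.0265],v=.08,stop_force=10),current_eef_pos())
gripper_close(60);print("w",current_grip_width(),current_eef_pos())
movel([*b,.13],v=.2)
print("w",current_grip_width(),current_force())
movep(*tcp((-11,0,zo(T,45)),T));sleep(.2)
S=camera_params("wrist");a=snapshot("wrist");pickle.dump(S,open("S2.pkl","wb"))
cv2.imwrite("pics/hov.png",a[:,:,::-1])
cv2.imwrite("pics/v_hov.png",cv2.resize(a[:, 70:570][:,:,::-1],(800,640),interpolation=cv2.INTER_CUBIC)[40:])
print(current_time_s(),current_eef_pos(),tcp((-11,0,zo(T,45)),T))
E
```

```text
True
True
True
False [ 0.50232594 -0.29511255  0.02700526]
w 0.011081652258633206 [ 0.50216299 -0.2950087   0.02676275]
w 0.011033939222538534 [-0.04218014  0.53884654 -3.28890618]
8.8417 [0.50888033 0.07270378 0.11634839] ([np.float64(0.5085052733690323), np.float64(0.07344981720035262), np.float64(0.11642251979277096)], [np.float64(0.5306539599698837), np.float64(0.6020673597541635), np.float64(0.37083000730611154), np.float64(-0.4673396781445816)])
```

View pics/v_hov.png

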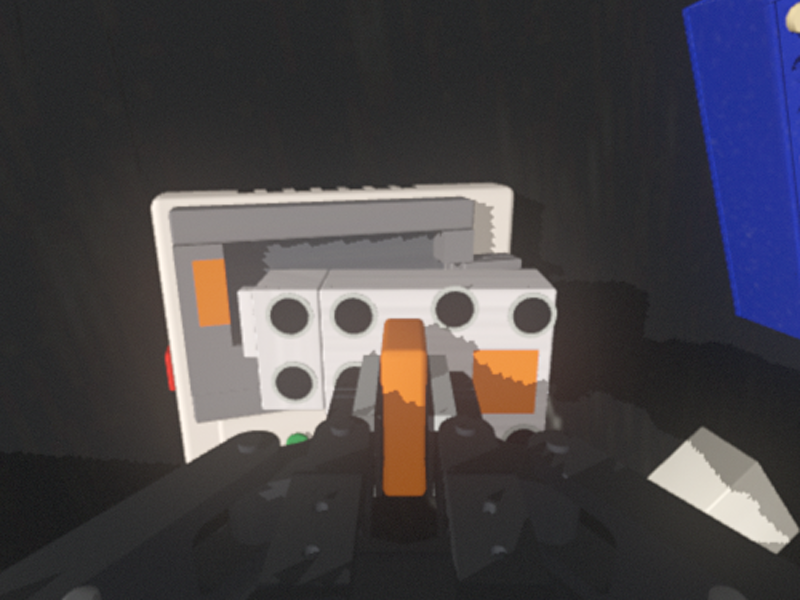

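```bash
python3 - <<'E'
from h import *
import pickle
from scipy.optimize import least_squares
S=pickle.load(open("S2.pkl","rb"))
v=lambda q:np.array([(u/1.6+70,(w+40)/1.6) for u,w in q])
# bath refit (x,y) in this view
m=np.array([(57.5,-25.5,44),(46,-25.5,44),(46,1.5,44),(57.5,1.5,44)])/1e3
q=v([(193,261),(223,259),(228,324),(200,327)])
f=lambda p:(w2px(S,Rn.from_euler('z',BATH[2]).apply(m)+[p[0],p[1],0])-q).ravel()
r=least_squares(f,BATH[:2]);d=Rn.from_euler('z',-BATH[2]).apply([r.x[0]-BATH[0],r.x[1]-BATH[1],0])
print("bath shift (bath frame mm)",d*1e3,f(r.x).round(1))
# block in tool
p0=np.array(current_eef_pos());w=current_ee_rot()
Rt=Rn.from_quat(np.roll(w,-1)).as_matrix();B=np.c_[-Rt[:,1],Rt[:,2],-Rt[:,0]]  # block axes
print("tilt/yaw of tool",Rn.from_matrix(B).as_euler('ZYX',degrees=True), np.degrees(BATH[2]))
m2=np.array([(45,-30,24),(-45,-30,24),(45,10,24),(25,10,24),(-20,-11,24),(-40,-11,24),(-40,11,24),(-20,11,24),(55,-24,6),(55,0,6)])/1e3
q2=v([(265,290),(555,290),(262,407),(323,409),(473,350),(538,350),(538,413),(480,413),(239,288),(245,357)])
def g(p):
    X=Rn.from_euler('ZY',[p[2],p[3]]).apply(m2)+[p[0]*1e-3,p[1]*1e-3,-H+p[4]*1e-3]
    return np.r_[(w2px(S,X@B.T+p0)-q2).ravel(),p[4]]
r=least_squares(g,[0,0,0,0,0]);print("block in tool dx,dy mm",r.x[:2],"yaw,pitch deg",np.degrees(r.x[2:4]),"dz",r.x[4],"\n",r.fun[:-1].reshape(-1,2).round(1).tolist())
E
```

```text
bath shift (bath frame mm) [0.3293423  0.18748443 0.        ] [-0.9  0.2  0.   0.1  1.2 -0.2 -0.2 -0.1]
tilt/yaw of tool [1.70167346e+02 1.69917390e+01 4.49242075e-03] 170.26013840107544
block in tool dx,dy mm [-2.30882051  0.60009882] yaw,pitch deg [-1.17162648 -1.96783751] dz -1.1650342701721321 
 [[-4.8, -1.1], [4.5, 0.5], [2.0, 1.8], [3.9, 0.5], [1.2, -0.6], [0.9, -0.4], [-3.2, -0.3], [-5.7, -0.3], [0.9, 0.7], [0.3, -0.5]]
```

```bash
cat >> h.py <<'E'
def rep(tag,tilt):
    """print where the block origin is in the pocket frame, and the forces in that frame"""
    Rt=Rn.from_quat(np.roll(current_ee_rot(),-1)).as_matrix();B=np.c_[-Rt[:,1],Rt[:,2],-Rt[:,0]]
    o=np.array(current_eef_pos())-B@[0,0,H]-[BATH[0],BATH[1],.03]
    Ri=Rn.from_euler('z',-BATH[2])
    print(tag,"o",(Ri.apply(o)*1e3).round(1),"F",Ri.apply(current_force()).round(1),"eul",Rn.from_matrix(B).as_euler('ZYX',degrees=True).round(1),"w",round(current_grip_width()*1e3,1),"t",round(current_time_s(),1))
E
python3 - <<'E'
from h import *
T=np.radians(17);DY=-1.0
mv=lambda o,t,**k: movel(*tcp(o,t,dy=DY),**k)
rep("hov",T)
print(mv((-11,0,zo(T,8)),T,v=.1,stop_force=8));rep("near",T)
print(mv((-11,0,zo(T,.5)),T,v=.03,stop_force=5));rep("down",T)
E
```

```text
hov o [-11.5   0.7  61. ] F [ 0.6  0.  -3.2] eul [170.2  17.    0. ] w 10.7 t 8.8
False
near o [-11.1  -0.9  24.1] F [-0.1 -0.4 -1.9] eul [170.2  17.    0. ] w 10.5 t 9.4
False
down o [-10.9  -1.   16.6] F [ 0.1  0.5 -3. ] eul [170.3  17.    0. ] w 11.1 t 9.8
```

```bash
python3 - <<'E'
from h import *
T=np.radians(17);DY=-.5
mv=lambda o,t,**k: movel(*tcp(o,t,dy=DY),**k)
print(mv((-11,0,zo(T,.5)),T,v=.03,stop_force=8))
print(mv((2.5,0,zo(T,.5)),T,v=.03,stop_force=7));rep("in",T)
S=camera_params("wrist");a=snapshot("wrist")
cv2.imwrite("pics/v_in.png",cv2.resize(a[100:350, 130:530][:,:,::-1],(800,500),interpolation=cv2.INTER_CUBIC))
E
```

```text
False
False
in o [ 1.8 -0.6 17.2] F [-4.   0.6 -1.2] eul [170.2  17.1  -0. ] w 10.8 t 10.6
```

View pics/v_in.png

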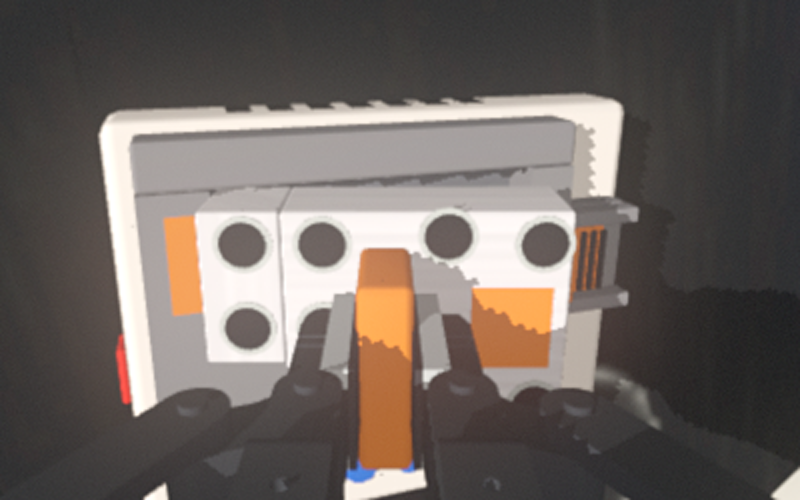

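```bash
python3 - <<'E'
from h import *
DY=-.5
for d in (14,11.5,10):
    t=np.radians(d)
    s=movel(*tcp((1.5,0,zo(t,.5)),t,dy=DY),v=.02,stop_force=14);print(s);rep(d,t)
    if s: break
E
```

```text
False
14 o [ 1.3 -0.6 13.7] F [-2.2 -1.   0.7] eul [170.2  14.   -0. ] w 11.0 t 11.0
False
11.5 o [ 1.3 -0.6 11.4] F [-3.1 -0.7 -0.7] eul [170.2  11.6  -0. ] w 10.8 t 11.2
False
10 o [ 1.4 -0.6 10.1] F [-3.4 -1.6 -0.3] eul [170.3  10.1  -0. ] w 10.9 t 11.5
```

```bash
python3 - <<'E'
from h import *
DY=-.5
for d in (8,6.5,5):
    t=np.radians(d)
    s=movel(*tcp((1.5,0,zo(t,.5)),t,dy=DY),v=.02,stop_force=12);print(s);rep(d,t)
    if s: break
a=snapshot("wrist")
cv2.imwrite("pics/v_sw.png",cv2.resize(a[100:350, 130:530][:,:,::-1],(800,500),interpolation=cv2.INTER_CUBIC))
E
```

```text
False
8 o [ 1.5 -0.5  8.2] F [-2.8 -0.6  2.4] eul [170.3   8.1  -0. ] w 11.0 t 11.7
False
6.5 o [ 1.7 -0.5  6.7] F [-1.6 -0.1  3. ] eul [170.3   6.5  -0. ] w 10.9 t 12.0
False
5 o [ 1.8 -0.3  5. ] F [-1.8 -0.5  1.1] eul [170.3   5.    0. ] w 10.5 t 12.2
```

View pics/v_sw.png

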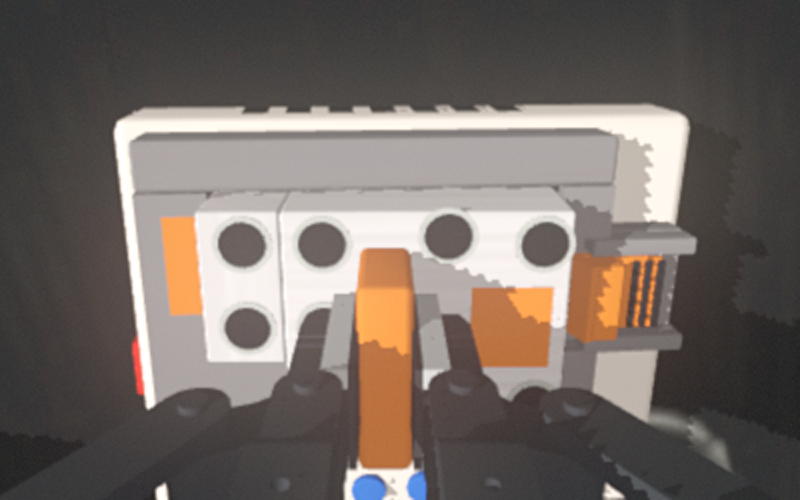

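```bash
python3 - <<'E'
from h import *
open_gripper();rep("open",0)
t=np.radians(5);movel(*tcp((1.5+5,0,60),t,dy=-.5),v=.15)
gripper_close(40)
def pt(x,y,z): return list(Rn.from_euler('z',BATH[2]).apply([x/1e3,y/1e3,z/1e3+.03])+[BATH[0],BATH[1],0])
q=quat(BATH[2],-1)
movep(pt(-30,0,50),q);movel(pt(-30,0,36),v=.1,stop_force=10)
f0=current_force()
print(movel(pt(-30,0,20),v=.03,stop_force=30));print("tip",(np.array(current_eef_pos())[2]-.03)*1e3,current_force())
sleep(.3);print("tip",(np.array(current_eef_pos())[2]-.03)*1e3,current_force(),f0)
movel(pt(-30,0,100),v=.2)
movel(pt(-20,0,150),v=.2);sleep(.2)
a=snapshot("wrist");print(current_time_s())
cv2.imwrite("pics/v_end.png",cv2.resize(a[60:310, 130:530][:,:,::-1],(800,500),interpolation=cv2.INTER_CUBIC))
E
```

```text
open o [ 1.5 -0.5  5.3] F [-0.1  0.3  0.2] eul [170.3   5.   -0. ] w 85.5 t 13.0
True
tip 24.042619321912497 [-3.05936257 -0.88606439  9.84253386]
tip 24.06534099499627 [-1.80639599  0.03607413 10.17060757] [-0.96073487  0.133815   -0.15419444]
16.8583
```

View pics/v_end.png

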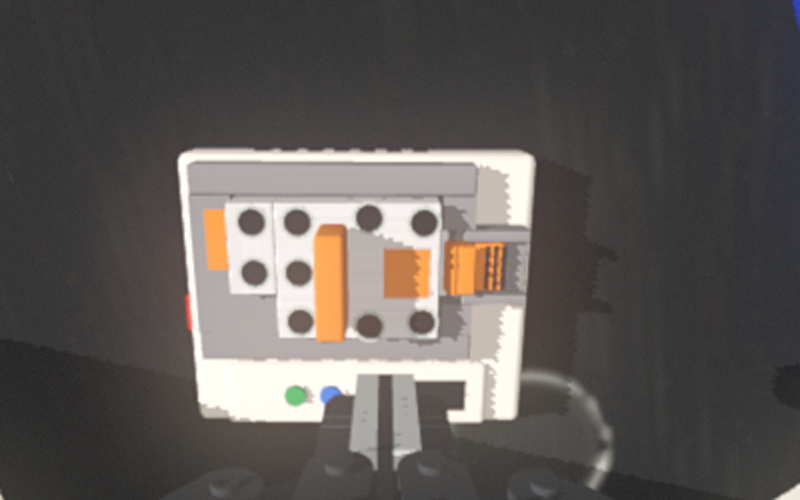

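```bash
python3 - <<'E'
from h import *
import pickle
S0=pickle.load(open("S.pkl","rb"))["bath"];S1=camera_params("wrist");a=snapshot("wrist")[:,:,::-1]
R=Rn.from_euler('z',BATH[2]);xs=np.arange(-80,-40,.5);ys=np.arange(-16,16,.5)
X,Y=np.meshgrid(xs,ys)
rows=[]
for im,S in((cv2.imread("pics/w_bath.png"),S0),(a,S1)):
    for z in(.048,):
        W=R.apply(np.c_[X.ravel()/1e3,Y.ravel()/1e3,np.full(X.size,z)])+[BATH[0],BATH[1],0]
        p=w2px(S,W).astype(np.float32).reshape(*X.shape,2)
        o=cv2.remap(im,p[:,:,0],p[:,:,1],cv2.INTER_LINEAR);rows.append(cv2.resize(o,None,fx=9,fy=4,interpolation=cv2.INTER_NEAREST))
        h=o.astype(int);m=(h[:,:,2]-h[:,:,0]>70)
        print([ (x,int(n)) for x,n in zip(xs,m.sum(0)) if n][::2])
cv2.imwrite("pics/latch.png",np.vstack(rows))
E
```

```text
[(np.float64(-71.5), 3), (np.float64(-70.5), 42), (np.float64(-69.5), 45), (np.float64(-68.5), 24), (np.float64(-67.5), 7), (np.float64(-66.5), 45), (np.float64(-65.5), 44), (np.float64(-64.5), 5), (np.float64(-63.5), 42), (np.float64(-62.5), 44), (np.float64(-61.5), 44), (np.float64(-60.5), 44), (np.float64(-59.5), 47), (np.float64(-58.5), 47), (np.float64(-57.5), 47), (np.float64(-56.5), 47), (np.float64(-55.5), 48), (np.float64(-54.5), 48), (np.float64(-53.5), 48), (np.float64(-52.5), 48), (np.float64(-51.5), 48), (np.float64(-50.5), 49), (np.float64(-49.5), 48), (np.float64(-48.5), 47), (np.float64(-47.5), 46), (np.float64(-46.5), 46), (np.float64(-45.5), 44)]
[(np.float64(-72.0), 2), (np.float64(-71.0), 44), (np.float64(-70.0), 44), (np.float64(-69.0), 39), (np.float64(-68.0), 9), (np.float64(-67.0), 44), (np.float64(-66.0), 44), (np.float64(-65.0), 6), (np.float64(-64.0), 22), (np.float64(-63.0), 44), (np.float64(-62.0), 44), (np.float64(-61.0), 44), (np.float64(-60.0), 44), (np.float64(-59.0), 46), (np.float64(-58.0), 47), (np.float64(-57.0), 47), (np.float64(-56.0), 47), (np.float64(-55.0), 48), (np.float64(-54.0), 48), (np.float64(-53.0), 49), (np.float64(-52.0), 49), (np.float64(-51.0), 49), (np.float64(-50.0), 49), (np.float64(-49.0), 47), (np.float64(-48.0), 45), (np.float64(-47.0), 43)]
```

View pics/latch.png

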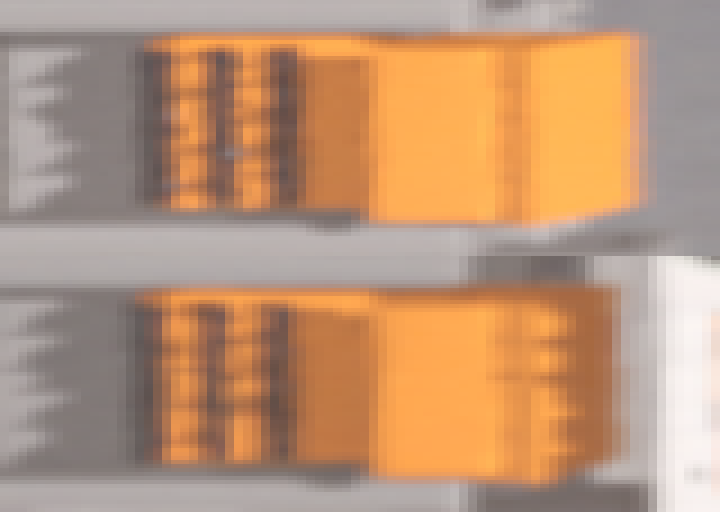

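```bash
python3 - <<'E'
from h import *
sign_off();print(current_time_s())
E
```

```text
the job is handed in; nothing more can be done
the job is handed in; nothing more can be done
```

The tube block is seated in the dry bath pocket and the latch has closed over its foot. I handed the job in at about 17 s on the robot's clock, against the 51 s limit.

I picked the silver block rather than the blue look-alike and gripped it by its fin. It went in tilted 17°, with the tongue slid under the lip and the notch at the corner post. I swung it down to about 5°, let go, and pressed on the pad with shut fingers.

**Last checks:**
- **Flat on the floor:** during the press, the fingertips stopped 24.04 mm above the pocket floor, and the seated pad height is 24 mm. The press reported stopping on its 30 N limit, though the force read just afterwards was about 10 N.
- **Latch closed:** in the last picture the latch ribs are within about 0.5 mm of where they were before the job. The nose tip looked about 1 mm farther back; I put this down to the different camera position.
- **Clear of everything:** the arm stood about 125 mm above the block, touching nothing. I commanded no contact with the other things on the bench, but took no final overview picture of them.

**What disagreed:** in the hover check, the fitted block pose in the grip had residuals of up to 6 pixels along its length. I used only its sideways offset, and the insertion met just a few newtons.

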